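# Load, cover and switch on the egg cooker

### The arm

A 6-joint arm with a two-finger parallel gripper is mounted at the origin on the work surface. World frame = base frame: x ahead of the robot, y to its left, z up, the work surface at z = 0. Lengths are in m, angles in degrees, forces in N, time in s.
With the tool pointing down it reaches from about 0.3 to 0.75 m from the base axis. Payload 8.5 kg.
Tool frame: the origin (TCP) lies at the very end of the fingers, on their centre line; the grasp point (between the pads) lies 19 mm behind it; z points along the fingers, y is the line along which they close (so a half turn about z gives the same grasp; the last joint's range is limited). The gripper opens to 85 mm and grips with 20 to 120 N. Pads are 22 mm wide; open, the fingers measure 114 mm over their backs; the gripper's body (76 mm by 85 mm) begins 54 mm behind the grasp point. The pads swing forward as they close: fully open they stand 13 mm farther back than shut.
Start: joints at [-12.336, 21.807, 74.336, -0, 83.858, -12.336], TCP at [0.55, 0, 0.204] pointing down, gripper open.
Joint ranges: [-178.18, 178.18], [-50.72, 133.34], [12.68, 142.11], [-81.47, 261.47], [9.98, 163.14], [-165.26, 165.26]. Speed limits (degrees/s): [136.94, 136.94, 180, 180, 180, 180].

### API

Orientations are given as a 3x3 rotation matrix whose columns are the frame's x, y, z axes.
In Python, from rig import env, optics, spotter gives the robot as it stands.
- The arm moves only by the shell command python3 -m crank 'ROWS' [FORCE]. ROWS is JSON, one flat list of numbers, 5 for each row, row after row: the finger opening in cm, from 0 to 8.54, then the shift along the tool's x, y, z in cm, then the turn about the tool's z in rad. A call has exactly 8 rows; each row shifts and turns the commanded pose from where the row before left it, along the tool's axes as they then stand; what a row does not reach is not made up. A row lasts 1/12 s, in which the tool goes at most 41.7 mm and 7.16 degrees, less where a joint would pass 70% of its speed; a pose out of reach is approached as far as the arm can. A call is refused whole if a number of a shift passes 4.17 or a number of a turn 0.125, either way. A call with a gripper value outside its range is refused whole. The fingers move at their own pace and stop on an object; FORCE is the grip in N (left out, the last holds). Time passes only in rows, so rows that do not move let the fingers close, or fill a call up. It gives the time, the measured TCP pose, the force, the opening and the grip force at its end, in the units of the state.
- env.observe(): the state, without advancing time (a new reading comes with each control period).
- optics.get_image(name): name is "scene" or "side" or "wrist"; returns a dict with "color" (480x640x3 uint8, red, green, blue), "intrinsics" (3x3 intrinsics, pixels), "pose" (4x4, takes a point from camera to world coordinates). Camera axes: x right, y up, looking along -z (the intrinsics and any distortion apply to the point x, -y, -z); pixel columns grow to the right and rows downward; lengths in m; the calibration is good to about 2 mm. A picture is of the moment at which its call begins. There is no depth.
- env.close_job(): hands the job in; it is judged then, once.
Trained networks look in a picture, given as the dict that the camera call returned (one of the last four; its "shot" number tells which), for a name from the list of things; names that differ only in an ending like _2 or _b are one class to them, and where a whole thing is asked for, a point or a joint stands for the part that bears it (a point fixed in the world has none). Each returns a list of dicts, best first, with "score" (0 to 1); they miss things now and then, are a little off and sometimes report something else, mostly with a low value. They report only what shows in the picture. A call takes as long as a camera call. They do not tell look-alikes from the thing itself.
- spotter.look_for(picture, query): "at" ([column, row] as shares, 0 to 1, of the picture: columns of its width, rows of its height, amid what is visible of it).
The state is a dict: "time_s": time; "q": joint angles; "qvel": joint speeds; "joint_efforts": joint torques, N m; "position": TCP position; "tool_rot": TCP orientation; "ft_force": force on the tool from outside, world axes, zero at the start; "wrist_torque": the same for the moment, N m; "grip_width": finger opening in m; "gripper_force": force on a finger pad.
Only numpy, scipy, OpenCV 4.12 (cv2) and the standard library are available. Lean on these libraries where they do the work, as an engineer would, in place of code of your own. Each camera call takes 0.05 s, during which the arm holds its last target. There are 200 camera calls.

### The job

Get the eggs on: take the last egg from the wooden rack and stand it in the empty ring of the egg cooker's tray, then set the clear dome lid level and fully home inside the cooker's rim, without dropping either of them. With the lid on, switch the cooker on by pushing the raised end of its rocker down past the middle until it snaps over and stays. Leave the other three eggs in their rings and do not shift the things standing around.

Things in the scene. Friction and masses are not known exactly. Their poses are not given: they have to be found in the camera images.
- cooker: Egg cooker, fixed: round white base 190 mm across; its rim (inner radius 84 mm, outer 95, top 60 mm above the counter) surrounds a flat floor 50 mm up with a grey tray of four rings. Origin on the counter under the base's centre, z up. -x is its front, where a white control tongue 100 mm wide reaches 160 mm from the axis, its top sloping down 0.26 rad to the front, bearing only the rocker.
- cup0 (a point): Centre of the empty ring (at the cooker's -x, next the rocker), at its top, 66 mm above the counter. Axes as the cooker's. Ring: outer radius 20, hole 16 mm. An egg standing in it hangs 10 mm below this point, is widest 23 mm above it, ends 50 mm above it. The four rings lie at -x, +y, +x, -y, 48 mm from the cooker's axis; neighbours' axes are 68 mm apart.
- cup1 (a point): Centre of the ring at the cooker's +y, top level with cup0; holds egg1.
- cup2 (a point): Centre of the ring at the cooker's +x (back), top level with cup0; holds egg2.
- cup3 (a point): Centre of the ring at the cooker's -y, top level with cup0; holds egg3.
- seat (a point): Point on the cooker's axis at the height of the floor inside the rim (50 mm above the counter), on which the dome lid's lower edge stands when home. Axes as the cooker's.
- rocker (a joint): Angle (rad) of the black rocker switch on the tongue: 0 off, its end at the cooker's -y (right hand, facing its front) raised; 0.34 on, that end down, the other raised. Paddle 60 mm (along y) by 34 mm, two faces in a shallow V over the pivot. A spring holds it at either end. About 5 N on the raised end starts it; past the middle (0.17) it snaps over, let go before that it springs back.
- rocker_high_end (a point): Point on the surface of the rocker's raised end, mid-width, 22 mm from the pivot: the place to press. It moves with the rocker, about 7 mm down from off (52 mm above the counter) to on (45 mm). With the rocker off its axes are those of the tongue's sloping top: z its normal, leaning 0.26 rad from upright to the cooker's front, y the cooker's y.
- dome: Clear dome lid standing open side down on the counter: 160 mm across, 125 mm high with knob, hollow, 190 g. Origin: centre of its lower edge, z up. The edge tapers from 160 mm across (12 mm up) to 155 mm at the bottom and goes inside the cooker's rim (168 mm) with about 4 mm to spare all round; home, it stands on the floor there, 10 mm below the rim's top, and clears the eggs.
- dome_knob (a point): Middle of the black knob on top of the dome, 110 mm above the lower edge, on the dome's axis. The knob is round, 30 to 32 mm across, from 90 to 125 mm above the lower edge.
- rack: Light wooden egg rack, fixed: board 125 mm (x) by 190 mm (y), top 32 mm above the counter, with two rows of three holes of radius 16 mm (x = -31 and 31 mm, y = -62, 0, 62 mm). One egg stands in the hole at x = -31, y = 0; the others are empty. Origin on the counter under the middle.
- egg: The last egg, brown, 60 mm long, 45 mm across at its widest, 62 g, standing upright in the rack with its pointed end down. Origin: at the pointed end, which hangs 10 mm below the top of the board; z towards the blunt end. Widest 33 mm from the origin.
- egg_middle (a point): Point on the egg's axis halfway along it, 30 mm from either end.
- egg1: Egg like the last one, standing in ring cup1, pointed end (origin) down.
- egg2: Egg like the last one, standing in ring cup2, pointed end (origin) down.
- egg3: Egg like the last one, standing in ring cup3, pointed end (origin) down.
- mug: Bystander: blue mug, 82 mm across, 95 mm high. Origin under its centre.
- pepper_mill: Bystander: dark wooden pepper mill, 56 mm across, 146 mm high. Origin under its centre.
- salt: Bystander: white salt shaker, 48 mm across, 80 mm high. Origin under its centre.
- jam: Bystander: jam jar, 72 mm across, 100 mm high. Origin under its centre.
- measure: Bystander: clear plastic measuring cup, 52 mm across, 62 mm high. Origin under its centre.
- oats: Bystander: round brown canister with a pale label, 90 mm across, 130 mm high. Origin under its centre.
There are look-alikes about, which are no part of the job. Leave any yellow look-alike of the egg alone. What is shaped like the egg3 but red is not meant.

How it is judged:
By the outcome, as a careful person would: the job done as asked, in the order asked, and still so for the second after the job is handed in, with the robot touching nothing.
It also fails if it takes over 64 s, if anything falls off the work surface, if the arm or the gripper's body presses on something with over 40 N, if the wrist force passes 120 N, or if a joint passes its speed limit or range.

## Working session

There is one attempt and no reset: what is moved stays moved. The work goes in short steps, Python scripts to look and compute and a shell command to move; the robot and the scene stay as the last step left them, time stands still between calls to the robot, and variables do not carry over. Pictures are saved under pics/ and viewed, at most 10 in all, crops included, and the job is handed in when it is done.

```bash
mkdir -p pics; ls; cat > h.py <<'E'
import numpy as np,cv2
from rig import env,optics,spotter
def snap(n): return optics.get_image(n)
def ray(p,uv):
    K=np.array(p["intrinsics"]);T=np.array(p["pose"])
    d=np.linalg.inv(K)@[uv[0],uv[1],1];d=T[:3,:3]@[d[0],-d[1],-d[2]]
    return T[:3,3],d
def onz(p,uv,z):
    o,d=ray(p,uv);return o+d*(z-o[2])/d[2]
def proj(p,X):
    K=np.array(p["intrinsics"]);T=np.array(p["pose"])
    c=T[:3,:3].T@(np.array(X)-T[:3,3]);c=K@[c[0],-c[1],-c[2]];return c[:2]/c[2]
def find(p,q,n=3):
    return [(round(r["score"],2),np.array(r["at"])*[640,480]) for r in spotter.look_for(p,q)[:n]]
def tri(a,ua,b,ub):
    o1,d1=ray(a,ua);o2,d2=ray(b,ub)
    s=np.linalg.lstsq(np.c_[d1,-d2],o2-o1,rcond=None)[0]
    x,y=o1+s[0]*d1,o2+s[1]*d2;return (x+y)/2,np.linalg.norm(x-y)
E
python3 - <<'E'
from h import *
np.set_printoptions(precision=3,suppress=True)
P={}
for n in("scene","side"):
    p=P[n]=snap(n);cv2.imwrite(f"pics/{n}0.png",p["color"][...,::-1])
    print(n,np.array(p["pose"])[:3,3], [k for k in p])
    for q in("egg","egg1","cooker","rocker","dome","dome_knob","rack","cup0"):
        try: print(q,[(s,np.round(u)) for s,u in find(p,q,5)])
        except Exception as e: print(q,e)
E
```

```text
pics
scene [ 1.511 -0.148  0.755] ['color', 'intrinsics', 'pose', 'shot']
egg [(0.79, array([320., 263.])), (0.77, array([185., 234.])), (0.72, array([169., 223.])), (0.7, array([252., 268.])), (0.61, array([300., 251.]))]
egg1 [(0.79, array([320., 263.])), (0.77, array([185., 234.])), (0.72, array([169., 223.])), (0.7, array([252., 268.])), (0.61, array([300., 251.]))]
cooker [(0.77, array([318., 273.]))]
rocker [(0.4, array([317., 237.])), (0.24, array([394., 298.]))]
dome [(0.65, array([433., 228.])), (0.57, array([184., 250.]))]
dome_knob [(0.58, array([434., 229.]))]
rack [(0.69, array([184., 250.]))]
cup0 [(0.75, array([315., 276.]))]
side [ 0.505 -0.868  0.931] ['color', 'intrinsics', 'pose', 'shot']
egg [(0.92, array([341., 245.])), (0.74, array([196., 414.])), (0.7, array([362., 228.])), (0.67, array([345., 214.])), (0.66, array([326., 310.]))]
egg1 [(0.92, array([341., 245.])), (0.74, array([196., 414.])), (0.7, array([362., 228.])), (0.67, array([345., 214.])), (0.66, array([326., 310.]))]
cooker [(0.9, array([325., 251.]))]
rocker [(0.57, array([283., 240.]))]
dome [(0.58, array([278., 165.])), (0.26, array([287., 240.]))]
dome_knob [(0.67, array([252., 381.]))]
rack [(0.78, array([273., 400.]))]
cup0 [(0.95, array([330., 255.]))]
```

View pics/scene0.png

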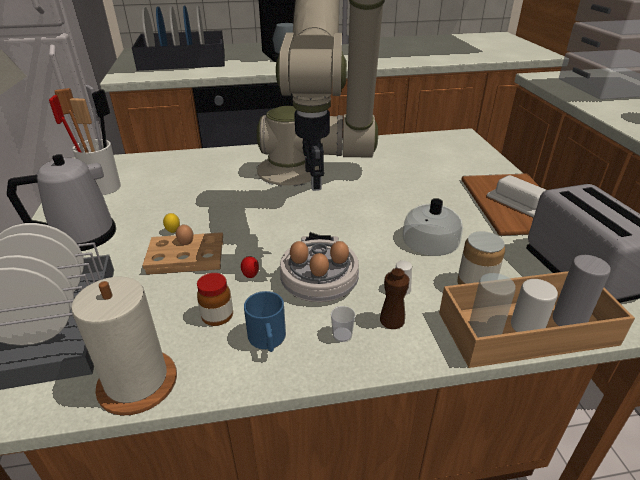

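View pics/side0.png

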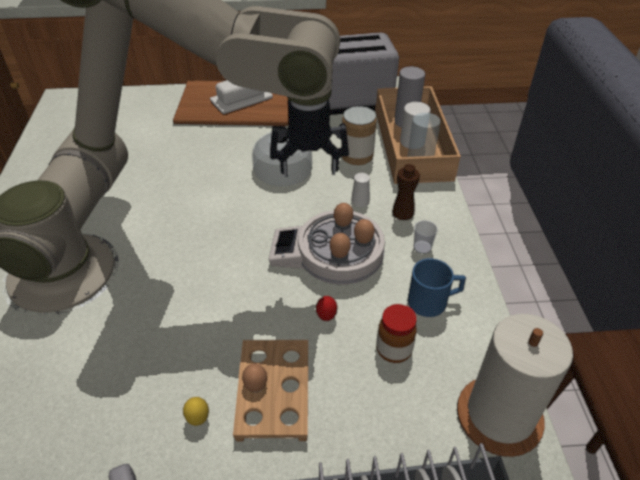

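The scene view shows the brown egg in the rack at (185,234), a yellow decoy beside it, the cooker at (318,265), and the dome at (433,228) with its knob at (436,207). The side view shows the egg at (255,378), the cooker at (340,245) with its tongue toward the robot, the rocker at (286,241), and the dome partly hidden at (282,160).

```bash
python3 - <<'E'
from h import *
np.set_printoptions(precision=3,suppress=True)
A,B,W=snap("scene"),snap("side"),snap("wrist")
cv2.imwrite("pics/w0.png",W["color"][...,::-1])
for q in("egg",):
    print("scene",[(s,np.round(u,1)) for s,u in find(A,q,8)]);print("side",[(s,np.round(u,1)) for s,u in find(B,q,8)]);print("wr",[(s,np.round(u,1)) for s,u in find(W,q,8)])
for n,a,b in[("egg",(185,234),(255,378)),("e+y",(340,251),(344,214)),("e+x",(319,265),(364,232)),("e-y",(299,252),(340,245)),("rocker",(318,238),(286,241)),("red",(250,267),(326,308)),("yel",(172,223),(196,411)),("jam",(215,299),(396,333)),("mill",(395,297),(405,192)),("salt",(403,278),(361,190)),("mug",(265,320),(432,288)),("meas",(343,324),(424,237)),("oats",(482,261),(358,135))]:
    print(n,*tri(A,a,B,b))
print("knob",onz(A,(436,207),.11),"dome",onz(A,(433,250),0.0),onz(B,(282,175),.01))
o=onz(A,(185,250),.032);print("rack",o,onz(B,(273,390),.032))
print("wristpose",np.array(W["pose"]),np.array(W["intrinsics"]))
print(env.observe())
E
```

```text
scene [(0.82, array([318.3, 264.5])), (0.81, array([299.3, 251.8])), (0.77, array([252.6, 268.9])), (0.71, array([184.4, 230.8])), (0.68, array([339.3, 249.3])), (0.68, array([168.6, 221.4]))]
side [(0.93, array([252.8, 380.1])), (0.9, array([326.9, 308.4])), (0.85, array([195.8, 415.9])), (0.76, array([344.3, 214.7])), (0.72, array([363.7, 229.1])), (0.7, array([340.5, 243.7])), (0.45, array([278.1, 164.6]))]
wr [(0.9, array([392. , 274.4])), (0.84, array([337.7, 358.3])), (0.68, array([469.8, 228. ])), (0.62, array([425.6, 157.8])), (0.17, array([359.2, 186.1]))]
egg [ 0.433 -0.327  0.053] 0.003785335701582786
e+y [0.627 0.049 0.089] 0.004280733617692642
e+x [ 0.665 -0.008  0.085] 0.0022797114374916955
e-y [ 0.61  -0.046  0.088] 0.0012537172382310593
rocker [0.497 0.018 0.043] 0.002116636251223451
red [ 0.572 -0.165  0.03 ] 0.00023053534498053695
yel [ 0.33  -0.372  0.029] 0.0008058370703223194
jam [ 0.698 -0.247  0.048] 0.0008164023123631444
mill [0.782 0.139 0.067] 0.002790951659705554
salt [0.686 0.191 0.035] 0.002653433800718704
mug [ 0.787 -0.144  0.052] 0.003289865645480911
m
[... 236 characters left out ...]
01  0.     0.551]
 [-0.001  0.946  0.323  0.085]
 [ 0.    -0.323  0.946  0.373]
 [ 0.     0.     0.     1.   ]] [[390.263   0.    317.765]
 [  0.    390.263 236.07 ]
 [  0.      0.      1.   ]]
{'time_s': 1.2, 'q': array([-12.336,  21.807,  74.336,   0.   ,  83.86 , -12.334]), 'qvel': array([ 0.072, -0.056, -0.081, -0.03 , -0.027, -0.017]), 'joint_efforts': array([  0.001, -44.833, -23.146,  -0.   ,   0.001,  -0.   ]), 'position': array([0.55 , 0.   , 0.204]), 'tool_rot': array([[ 0.,  1., -0.],
       [ 1., -0.,  0.],
       [ 0., -0., -1.]]), 'ft_force': array([-1.131, -1.18 , -0.368]), 'wrist_torque': array([ 0.017, -0.026, -0.003]), 'gripper_force': 0.0, 'grip_width': 0.0851605344343147}
```

View pics/w0.png

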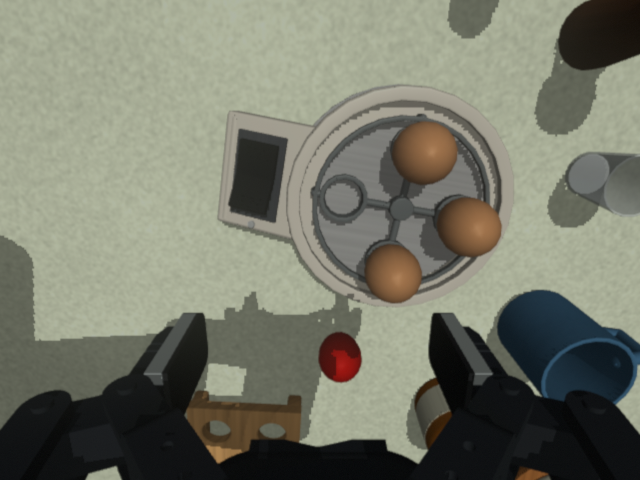

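The wrist view shows the cooker with its hub at (401,208), the empty ring at (343,198), the rocker at (257,175) and the red decoy at (340,357). Next I'll move over the rack egg.

```bash
python3 -m crank '[8.5,-3.8,-1.4,0,0, 8.5,-3.8,-1.4,0,0, 8.5,-3.8,-1.4,0,0, 8.5,-3.8,-1.4,0,0, 8.5,-3.8,-1.4,0,0, 8.5,-3.8,-1.4,0,0, 8.5,-3.8,-1.4,0,0, 8.5,-3.8,-1.4,0,0]' 40
python3 - <<'E'
from h import *
np.set_printoptions(precision=3,suppress=True)
W=snap("wrist")
cv2.imwrite("pics/w1.png",W["color"][...,::-1])
print(env.observe()["position"])
print([(s,np.round(u),onz(W,u,.055)) for s,u in find(W,"egg",4)],[(s,np.round(u),onz(W,u,.032)) for s,u in find(W,"rack",4)])
# cooker from first wrist view
W0=dict(W);T=np.array([[1,.001,0,.551],[-.001,.946,.323,.085],[0,-.323,.946,.373],[0,0,0,1]]);W0["pose"]=T
for n,u,z in(("hub",(401,208),.062),("cup0",(343,198),.066),("rocker",(257,175),.048),("rimL",(288,195),.06),("rimR",(514,195),.06),("rimT",(405,85),.06),("rimB",(400,305),.06),("egg+y",(424,151),.1),("egg+x",(470,226),.1),("egg-y",(393,272),.1),("tongA",(229,110),.025),("tongB",(219,219),.025)): print(n,onz(W0,u,z))
E
```

```text
time_s: 1.87
position: [0.4369, -0.3057, 0.2044]
tool_rot: [[0.0, 1.0, 0.0], [1.0, -0.0, -0.0], [-0.0, 0.0, -1.0]]
ft_force: [-0.3, -0.1, -0.7]
grip_width: 0.0849
gripper_force: 0.0
[ 0.435 -0.312  0.204]
[(0.82, array([204., 271.]), array([ 0.337, -0.362,  0.055])), (0.73, array([489.,  30.]), array([ 0.564, -0.17 ,  0.055])), (0.68, array([313., 235.]), array([ 0.434, -0.328,  0.055]))] [(0.77, array([351., 202.]), array([ 0.468, -0.305,  0.032]))]
hub [0.619 0.003 0.062]
cup0 [0.571 0.013 0.066]
rocker [0.5   0.028 0.048]
rimL [0.527 0.014 0.06 ]
rimR [0.712 0.013 0.06 ]
rimT [0.616 0.098 0.06 ]
rimB [ 0.625 -0.088  0.06 ]
egg+y [0.624 0.054 0.1  ]
egg+x [ 0.663 -0.001  0.1  ]
egg-y [ 0.608 -0.037  0.1  ]
tongA [0.476 0.079 0.025]
tongB [ 0.459 -0.017  0.025]
```

View pics/w1.png

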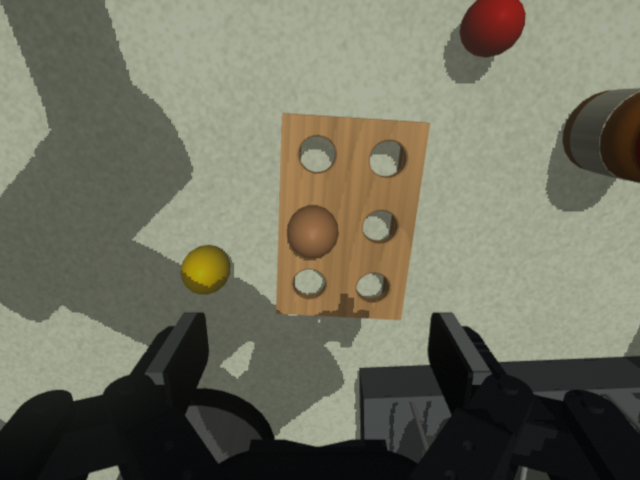

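The wrist view shows the brown egg at (312,232). Its rack column's holes are at (318,153) and (309,283), with the yellow decoy at (205,270).

```bash
cat > k.py <<'E'
E
python3 - <<'E'
from h import *
np.set_printoptions(precision=4,suppress=True)
W=snap("wrist")
im=cv2.cvtColor(W["color"],cv2.COLOR_RGB2HSV)
for u in((318,154),(309,283),(387,158),(380,226),(372,287)): print(u,onz(W,u,.032))
h=[onz(W,u,.032)[:2] for u in((318,154),(309,283),(387,158),(380,226),(372,287))]
m=np.array([[-31,62],[-31,-62],[31,62],[31,0],[31,-62]])/1e3
M,_=cv2.estimateAffinePartial2D(m,np.array(h));print(M, M@[-.031,0,1])
# egg blob
from math import *
for z in(.055,.06): print(z,onz(W,(312.5,232),z))
E=M@[-.031,0,1]
print(proj(W,[E[0],E[1],.055]))
E
```

```text
(318, 154) [ 0.4384 -0.2628  0.032 ]
(309, 283) [ 0.4291 -0.3852  0.032 ]
(387, 158) [ 0.498  -0.2666  0.032 ]
(380, 226) [ 0.4948 -0.3281  0.032 ]
(372, 287) [ 0.4899 -0.3898  0.032 ]
[[ 0.9868  0.0691  0.4639]
 [-0.0691  0.9868 -0.3261]] [ 0.4333 -0.3239]
0.055 [ 0.4334 -0.326   0.055 ]
0.06 [ 0.4334 -0.3243  0.06  ]
[312.4629 229.7206]
```

```bash
python3 -m crank '[8.5,-1.0,-0.25,0,0, 8.5,-1.05,-0.2,0,0, 8.5,0,0,2.8,0, 8.5,0,0,2.8,0, 8.5,0,0,2.8,0, 8.5,0,0,2.6,0, 8.5,0,0,0,0, 8.5,0,0,0,0]'; python3 -c "
from h import *
print(env.observe()['position'])"
```

```text
time_s: 2.73
position: [0.4336, -0.3243, 0.0941]
tool_rot: [[-0.001, 1.0, -0.001], [1.0, 0.001, 0.001], [0.001, -0.001, -1.0]]
ft_force: [-0.1, -0.2, 1.5]
grip_width: 0.0855
gripper_force: 0.0
[ 0.43359789 -0.32425925  0.09407267]
```

```bash
python3 -m crank '[8.5,0,0,1.4,0, 8.5,0,0,1.4,0, 8.5,0,0,1.3,0, 8.5,0,0,1.3,0, 8.5,0,0,0,0, 3.5,0,0,0,0, 3.5,0,0,0,0, 3.5,0,0,0,0]' 30;python3 -m crank '[3.5,0,0,0,0, 3.5,0,0,0,0, 3.5,0,0,0,0, 3.5,0,0,0,0, 3.5,0,0,0,0, 3.5,0,0,0,0, 3.5,0,0,-0.8,0, 3.5,0,0,-1,0]' 30
```

```text
time_s: 3.4
position: [0.4341, -0.3251, 0.0417]
tool_rot: [[-0.0, 1.0, 0.002], [1.0, 0.0, -0.002], [-0.002, 0.002, -1.0]]
ft_force: [-0.8, 0.5, -0.2]
grip_width: 0.051
gripper_force: 0.0
time_s: 4.07
position: [0.4334, -0.3243, 0.0587]
tool_rot: [[0.0, 1.0, -0.0], [1.0, -0.0, 0.001], [0.001, -0.0, -1.0]]
ft_force: [-0.5, 0.0, -0.9]
grip_width: 0.035
gripper_force: 6.7
```

```bash
python3 -m crank '[3.5,0,0,0.9,0, 3.5,0,0,0.8,0, 3.5,0,0,0,0, 8.5,0,0,0,0, 8.5,0,0,0,0, 8.5,0,0,0,0, 8.5,0,0,0,0, 8.5,0,0,0,0]' 30
python3 - <<'E'
from h import *
W=snap("wrist");cv2.imwrite("pics/w2.png",W["color"][...,::-1]);print(env.observe()["position"])
E
```

```text
time_s: 4.73
position: [0.4335, -0.3244, 0.041]
tool_rot: [[-0.0, 1.0, -0.0], [1.0, 0.0, 0.0], [0.0, -0.0, -1.0]]
ft_force: [0.2, 0.1, 0.6]
grip_width: 0.0849
gripper_force: 0.0
[ 0.4334704  -0.32442271  0.04103136]
```

View pics/w2.png

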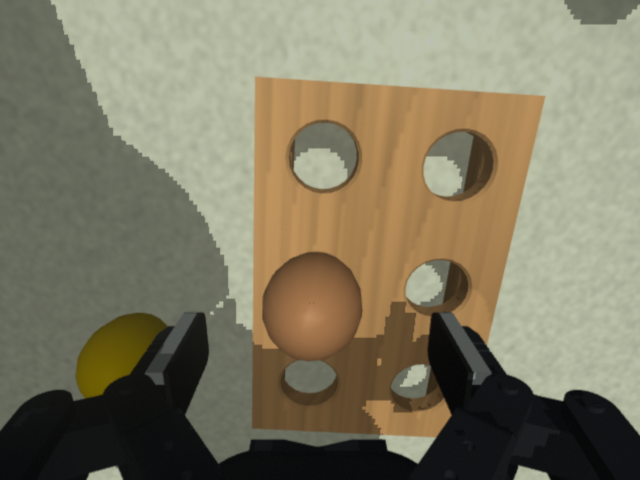

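The egg still stands at (312,305), and the pads show at about row 350. I'll check the y alignment.

```bash
python3 - <<'E'
from h import *
np.set_printoptions(precision=4,suppress=True)
W=snap("wrist");s=env.observe();p=s["position"]
print("tcp",proj(W,p),"grasp",proj(W,p+[0,0,.019]),"grasp open",proj(W,p+[0,0,.032]))
for E in((.4333,-.3245),(.4333,-.3175)): print("egg w",proj(W,[*E,.055]),"top",proj(W,[*E,.082]))
h=[onz(W,u,.032)[:2] for u in((324,156),(310,381),(460,164),(437,286),(413,382))]
m=np.array([[-31,62],[-31,-62],[31,62],[31,0],[31,-62]])/1e3
M,_=cv2.estimateAffinePartial2D(m,np.array(h));print(M, M@[-.031,0,1])
im=cv2.cvtColor(W["color"],cv2.COLOR_RGB2HSV)
print(im[300,312],im[270,312],im[230,312],im[340,312],im[400,312])
o,d=ray(W,(312,252));print("up limb", o,d/np.linalg.norm(d));o,d=ray(W,(312,361));print("low limb",d/np.linalg.norm(d))
E
```

```text
tcp [315.6146 289.9181] grasp [315.3861 309.7521] grasp open [315.1996 325.9392]
egg w [315.028 304.204] top [314.5572 338.7728]
egg w [314.9777 290.0628] top [314.4908 322.6963]
[[ 0.9744  0.0693  0.4636]
 [-0.0693  0.9744 -0.3245]] [ 0.4334 -0.3224]
[ 14 133 165] [ 14 137 127] [ 16 131 167] [ 14 137 155] [ 17 138  70]
up limb [ 0.4346 -0.2395  0.2101] [-0.0151 -0.3608 -0.9325]
low limb [-0.0146 -0.5957 -0.8031]
```

```bash
python3 -m crank '[8.5,0,-0.1,0.5,0, 8.5,0,0,0.5,0, 8.5,0,0,0,0, 5,0,0,0,0, 5,0,0,0,0, 3.0,0,0,0,0, 3.0,0,0,0,0, 3.0,0,0,0,0]' 30;python3 -m crank '[3.0,0,0,0,0, 3.0,0,0,0,0, 3.0,0,0,0,0, 3.0,0,0,0,0, 3.0,0,0,0,0, 3.0,0,0,0,0, 3.0,0,0,0,0, 3.0,0,0,0,0]' 30
```

```text
time_s: 5.5
position: [0.4313, -0.3245, 0.0317]
tool_rot: [[-0.001, 1.0, -0.003], [1.0, 0.001, -0.0], [-0.0, -0.003, -1.0]]
ft_force: [-8.0, 0.4, 7.7]
grip_width: 0.0407
gripper_force: 29.0
time_s: 6.17
position: [0.4313, -0.3245, 0.0317]
tool_rot: [[-0.0, 1.0, -0.002], [1.0, 0.0, -0.0], [-0.0, -0.002, -1.0]]
ft_force: [-8.9, -0.3, 7.9]
grip_width: 0.0408
gripper_force: 29.0
```

```bash
python3 - <<'E'
from h import *
A=snap("scene")["color"];B=snap("side")["color"]
a=cv2.resize(A[200:290,120:240],None,fx=3.3,fy=3.3,interpolation=cv2.INTER_CUBIC);b=cv2.resize(B[330:450,180:340],None,fx=2.475,fy=2.475,interpolation=cv2.INTER_CUBIC)
cv2.imwrite("pics/c3.png",np.hstack([a,b])[...,::-1])
E
```

```text
(no output)
```

View pics/c3.png

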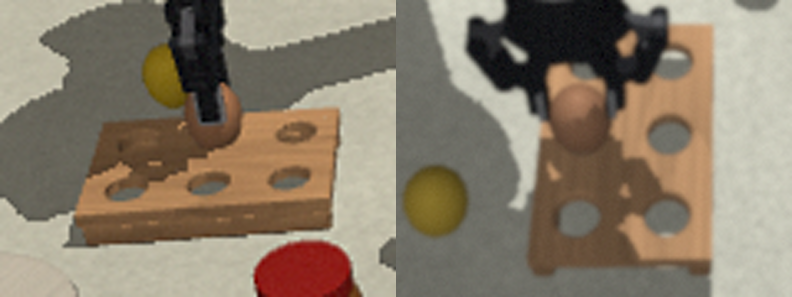

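The crops show the pads holding the upper half of the egg, with the fingertips clear of the board. The scene-view tip is near pixel (184,237).

```bash
python3 - <<'E'
from h import *
A=snap("scene")
for z in(.03,.035,.04,.045,.05): print(z,proj(A,[.456,-.3245,z]))
E
```

```text
0.03 [186.56974871 246.73716904]
0.035 [186.25222368 245.18905771]
0.04 [185.93322657 243.63376913]
0.045 [185.6127471  242.07125327]
0.05 [185.29077493 240.50145964]
```

```bash
python3 -m crank '[6,0,0,0,0, 6,0,0,0,0, 6,0,0.2,0,0, 6,0,0,0.4,0, 6,0,0,0.4,0, 6,0,0,0,0, 4,0,0,0,0, 4,0,0,0,0]' 30;python3 -m crank '[3.0,0,0,0,0, 3.0,0,0,0,0, 3.0,0,0,0,0, 3.0,0,0,0,0, 3.0,0,0,0,0, 3.0,0,0,0,0, 3.0,0,0,0,0, 3.0,0,0,0,0]' 30
```

```text
time_s: 6.98
position: [0.4309, -0.324, 0.0234]
tool_rot: [[-0.002, 1.0, -0.009], [1.0, 0.002, 0.002], [0.002, -0.009, -1.0]]
ft_force: [-20.8, -0.1, 12.4]
grip_width: 0.0437
gripper_force: 29.4
time_s: 7.65
position: [0.431, -0.324, 0.0234]
tool_rot: [[-0.001, 1.0, -0.008], [1.0, 0.001, 0.002], [0.002, -0.008, -1.0]]
ft_force: [-19.0, -0.3, 11.9]
grip_width: 0.0433
gripper_force: 29.3
```

```bash
python3 -m crank '[3,0,-0.2,0,0, 3,0,-0.1,0,0, 3,0,0,-0.3,0, 3,0,0,-0.5,0, 3,0,0,-1.0,0, 3,0,0,-2,0, 3,0,0,-3,0, 3,0,0,-3,0]' 30
python3 -m crank '[3,0,0,-3.5,0, 3,0,0,-3.5,0, 3,0,0,-2,0, 3,0,0,0,0, 3,0,0,0,0, 3,0,0,0,0, 3,0,0,0,0, 3,0,0,0,0]' 30
python3 - <<'E'
from h import *
W=snap("wrist")["color"];A=snap("scene")["color"]
a=cv2.resize(A[140:240,120:253],None,fx=2.4,fy=2.4);w=cv2.resize(W,(480,240*480//480*1)) if 0 else cv2.resize(W,(320,240))
cv2.imwrite("pics/c4.png",np.hstack([a[:240],w])[...,::-1])
E
```

```text
time_s: 8.32
position: [0.4315, -0.3242, 0.1228]
tool_rot: [[-0.0, 1.0, -0.0], [1.0, 0.0, 0.001], [0.001, -0.0, -1.0]]
ft_force: [0.3, 0.5, -0.9]
grip_width: 0.0433
gripper_force: 30.5
time_s: 8.98
position: [0.4312, -0.3241, 0.2101]
tool_rot: [[-0.0, 1.0, -0.002], [1.0, 0.0, 0.002], [0.002, -0.002, -1.0]]
ft_force: [0.3, 0.7, -0.3]
grip_width: 0.0428
gripper_force: 30.5
```

View pics/c4.png

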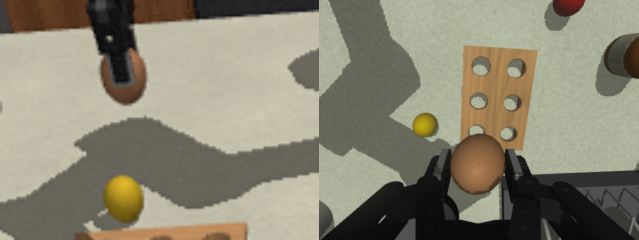

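The egg is held upright. I'll move toward the cooker and look again on the way.

```bash
python3 -m crank '[3,3.05,1.76,0,0, 3,3.05,1.76,0,0, 3,3.05,1.76,0,0, 3,3.05,1.76,0,0, 3,3.05,1.76,0,0, 3,3.05,1.76,0,0, 3,3.05,1.76,0,0, 3,3.05,1.76,0,0]' 30
python3 -m crank '[3,0,0,0,0.09, 3,0,0,0,0.093, 3,0,0,0,0, 3,0,0,0,0, 3,0,0,0,0, 3,0,0,0,0, 3,0,0,0,0, 3,0,0,0,0]' 30
python3 - <<'E'
from h import *
W=snap("wrist");cv2.imwrite("pics/w5.png",W["color"][...,::-1]);np.savez("w5.npz",**{k:W[k] for k in("color","intrinsics","pose")})
E
```

```text
time_s: 9.75
position: [0.5728, -0.0788, 0.2108]
tool_rot: [[-0.0, 1.0, -0.001], [1.0, 0.0, 0.0], [0.0, -0.001, -1.0]]
ft_force: [-0.2, -0.1, -0.3]
grip_width: 0.0429
gripper_force: 30.5
time_s: 10.42
position: [0.5722, -0.0807, 0.2112]
tool_rot: [[0.182, 0.983, 0.0], [0.983, -0.182, -0.0], [0.0, 0.0, -1.0]]
ft_force: [0.9, 0.4, -0.8]
grip_width: 0.0429
gripper_force: 30.6
```

View pics/w5.png

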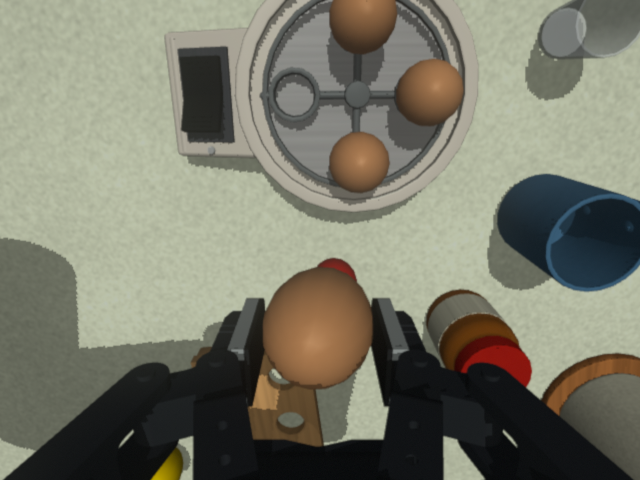

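The view is square to the cooker: cup0 is at (297,95), the hub at (357,94), and the held egg hangs at (318,327).

```bash
python3 - <<'E'
from h import *
np.set_printoptions(precision=4,suppress=True)
W=dict(np.load("w5.npz"))
p=env.observe()["position"];R=env.observe()["tool_rot"]
print(p)
for n,u,z in(("cup0",(297,95),.066),("hub",(357,94),.064),("rimL",(236,90),.06),("rimR",(478,90),.06),("rimB",(355,212),.06),("rock",(206,95),.048),("tA",(165,34),.03),("tB",(180,156),.03)):
    x=onz(W,u,z);print(n,x,"tool dxy cm",((x-p)@R*100)[:2])
E
```

```text
[ 0.5722 -0.0807  0.2113]
cup0 [0.5741 0.0113 0.066 ] tool dxy cm [ 9.0812 -1.4912]
hub [0.619  0.0037 0.064 ] tool dxy cm [9.1526 3.0708]
rimL [0.5284 0.0236 0.06  ] tool dxy cm [ 9.4579 -6.2054]
rimR [ 0.7114 -0.0104  0.06  ] tool dxy cm [ 9.4419 12.4054]
rimB [ 0.6036 -0.0891  0.06  ] tool dxy cm [-0.2586  3.2362]
rock [0.5016 0.0251 0.048 ] tool dxy cm [ 9.1204 -8.8691]
tA [0.477 0.077 0.03 ] tool dxy cm [ 13.7809 -12.2267]
tB [ 0.4603 -0.0186  0.03  ] tool dxy cm [  4.0708 -12.1322]
```

```bash
python3 -m crank '[3,3.04,-0.54,0,0, 3,3.04,-0.54,0,0, 3,3.05,-0.54,0,0, 3,0,0,2.8,0, 3,0,0,2.8,0, 3,0,0,2.8,0, 3,0,0,2.5,0, 3,0,0,0,0]' 30
python3 -m crank '[3,0,0,0,0, 3,0,0,0,0, 3,0,0,0,0, 3,0,0,1,0, 3,0,0,1,0, 3,0,0,0.7,0, 3,0,0,0.7,0, 3,0,0,0,0]' 30
python3 - <<'E'
from h import *
W=snap("wrist");s=env.observe();print(s["position"],s["ft_force"]);cv2.imwrite("pics/w6.png",W["color"][...,::-1])
E
```

```text
time_s: 11.13
position: [0.5705, 0.0126, 0.0978]
tool_rot: [[0.182, 0.983, -0.009], [0.983, -0.182, 0.002], [0.0, -0.009, -1.0]]
ft_force: [-0.5, 0.4, -1.7]
grip_width: 0.0431
gripper_force: 30.7
time_s: 11.8
position: [0.5721, 0.0124, 0.0664]
tool_rot: [[0.182, 0.983, -0.003], [0.983, -0.182, 0.001], [0.0, -0.003, -1.0]]
ft_force: [-0.0, -0.5, -0.7]
grip_width: 0.0431
gripper_force: 30.7
[0.5725175  0.01229754 0.06725219] [ 0.31243867  1.15174198 -1.20585004]
```

View pics/w6.png

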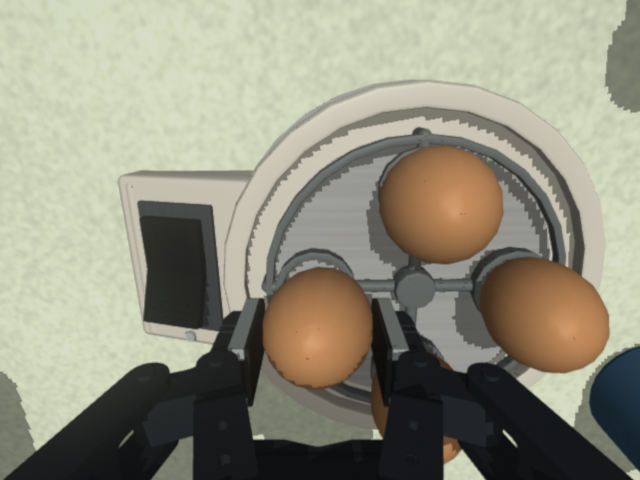

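The egg sits over the ring with fingers and neighbouring eggs clear. I'll lower it and release.

```bash
python3 -m crank '[3,0,0,0.3,0, 3,0,0,0.3,0, 3,0,0,0.2,0, 3,0,0,0.1,0, 3,0,0,0.1,0, 3,0,0,0,0, 3,0,0,0,0, 3,0,0,0,0]' 30
```

```text
time_s: 12.52
position: [0.5737, 0.0123, 0.0618]
tool_rot: [[0.182, 0.983, 0.004], [0.983, -0.182, -0.001], [-0.0, 0.004, -1.0]]
ft_force: [-7.6, 2.9, 27.0]
grip_width: 0.0432
gripper_force: 34.1
```

```bash
python3 -m crank '[3,0,-0.1,-0.35,0, 3,0,0,0,0, 3,0,0,0,0, 4.6,0,0,0,0, 4.6,0,0,0,0, 5.5,0,0,0,0, 6.5,0,0,0,0, 6.5,0,0,0,0]' 30
python3 - <<'E'
from h import *
W=snap("wrist");s=env.observe();print(s["position"],s["ft_force"]);cv2.imwrite("pics/w7.png",W["color"][...,::-1])
E
```

```text
time_s: 13.18
position: [0.572, 0.0124, 0.0615]
tool_rot: [[0.182, 0.983, -0.0], [0.983, -0.182, 0.0], [-0.0, -0.0, -1.0]]
ft_force: [0.4, 1.3, -0.5]
grip_width: 0.0648
gripper_force: 0.0
[0.57201713 0.01237765 0.06159134] [-0.6296647   0.07358138 -0.04382589]
```

View pics/w7.png

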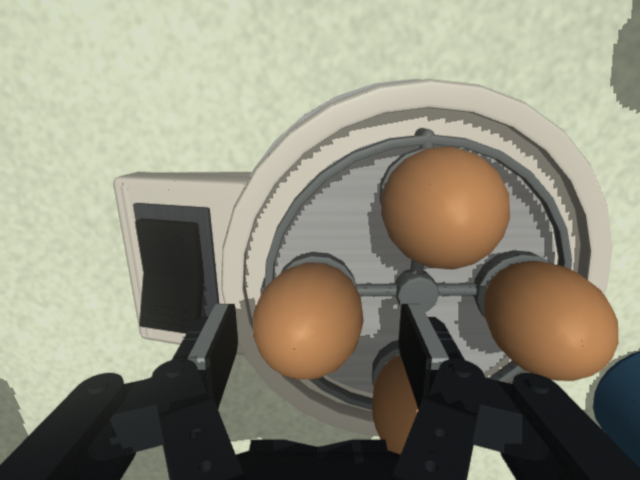

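The egg stands alone in ring cup0 at (307,320), with the pads open around it. I'll go up and over to the dome, and work from numbers from here on.

```bash
python3 -m crank '[6.5,0,0,-2,0, 6.5,0,0,-3,0, 6.5,0,0,-4,0, 6.5,0,0,-4,0, 6.5,0,0,-4,0, 8.5,0,0,0,0, 8.5,3.2,-1.4,0,0, 8.5,3.2,-1.4,0,0]' 30
python3 -m crank '[8.5,3.3,-1.47,0,0, 8.5,3.3,-1.47,0,0, 8.5,3.3,-1.47,0,0, 8.5,3.3,-1.47,0,0, 8.5,3.3,-1.47,0,0, 8.5,3.2,-1.47,0,0, 8.5,0,0,0,0, 8.5,0,0,0,0]' 30
cat > look.py <<'E'
from h import *
np.set_printoptions(precision=4,suppress=True)
W=snap("wrist");A=snap("scene");s=env.observe();p=s["position"];R=s["tool_rot"];print(p)
for P,n in((W,"wrist"),(A,"scene")):
    for q in("dome_knob","dome"):
        print(n,q,[(a,np.round(u),onz(P,u,.11)) for a,u in find(P,q,2)])
g=cv2.cvtColor(W["color"],cv2.COLOR_RGB2GRAY)
_,l,st,c=cv2.connectedComponentsWithStats((g<45).astype(np.uint8))
for i in range(1,len(st)):
    if st[i,4]>300: print("dark",st[i],c[i],onz(W,c[i],.11))
e=find(A,"egg",8);print("eggs scene",[(a,np.round(u)) for a,u in e])
E
python3 look.py
```

```text
time_s: 13.9
position: [0.5563, 0.0801, 0.2318]
tool_rot: [[0.185, 0.983, 0.001], [0.983, -0.185, -0.0], [0.0, 0.001, -1.0]]
ft_force: [0.0, 0.4, -0.9]
grip_width: 0.0848
gripper_force: 0.0
time_s: 14.57
position: [0.5045, 0.2916, 0.2313]
tool_rot: [[0.179, 0.984, -0.0], [0.984, -0.179, -0.0], [-0.0, -0.0, -1.0]]
ft_force: [0.7, -1.2, -0.2]
grip_width: 0.0849
gripper_force: 0.0
[0.5054 0.2897 0.2315]
wrist dome_knob [(0.64, array([297., 145.]), array([0.5005, 0.3494, 0.11  ]))]
wrist dome [(0.88, array([298., 143.]), array([0.5012, 0.351 , 0.11  ]))]
scene dome_knob [(0.72, array([434., 229.]), array([0.6056, 0.2904, 0.11  ])), (0.68, array([319., 240.]), array([0.6019, 0.0038, 0.11  ]))]
scene dome [(0.87, array([433., 227.]), array([0.5948, 0.2907, 0.11  ])), (0.74, array([320., 277.]), array([ 0.7368, -0.0162,  0.11  ]))]
dark [ 501   29   77   88 1761] [522.8609  81.3674] [0.6628 0.3636 0.11  ]
dark [461  48  34  65 364] [469.1346  81.5659] [0.6262 0.3702 0.11  ]
dark [ 579   88   61  106 4140] [616.3452 144.6952] [0.7291 0.3079 0.11  ]
dark [ 274  136   42   46 1505] [295.2259 158.6439] [0.4972 0.3401 0.11  ]
dark [ 563  255   77   89 3750] [605.4355 289.6301] [0.7277 0.1892 0.11  ]
dark [    0   313   640   167 49166] [321.5797 429.7491] [0.4714 0.0867 0.11  ]
eggs scene [(0.9, array([297., 251.])), (0.85, array([251., 270.])), (0.8, array([170., 223.])), (0.78, array([317., 266.])), (0.76, array([320., 237.])), (0.64, array([337., 249.])), (0.45, array([184., 253.]))]
```

```bash
python3 -m crank '[8.5,2.3,-0.8,0,0, 8.5,2.3,-0.8,0,0, 8.5,0,0,2,0, 8.5,0,0,2,0, 8.5,0,0,0,0, 8.5,0,0,0,0, 8.5,0,0,0,0, 8.5,0,0,0,0]' 30
cat > knob.py <<'E'
from h import *
np.set_printoptions(precision=4,suppress=True)
W=snap("wrist");A=snap("scene");s=env.observe();p=s["position"];R=s["tool_rot"];print(p)
g=cv2.cvtColor(W["color"],cv2.COLOR_RGB2GRAY)
_,l,st,c=cv2.connectedComponentsWithStats((g<45).astype(np.uint8))
for i in range(1,len(st)):
    if st[i,4]>300: print("dark",st[i],c[i],onz(W,c[i],.11))
g=cv2.cvtColor(A["color"],cv2.COLOR_RGB2GRAY)[190:230,410:460]
_,l,st,c2=cv2.connectedComponentsWithStats((g<50).astype(np.uint8))
for i in range(1,len(st)): print("scene",st[i],c2[i]+[410,190],onz(A,c2[i]+[410,190],.11))
print("pred tcp",proj(W,p),proj(W,p+[0,0,.03]))
E
python3 knob.py
```

```text
time_s: 15.58
position: [0.4986, 0.3382, 0.1932]
tool_rot: [[0.183, 0.983, 0.002], [0.983, -0.183, 0.001], [0.001, 0.002, -1.0]]
ft_force: [-0.0, 0.9, 1.3]
grip_width: 0.085
gripper_force: 0.0
[0.4983 0.3383 0.1929]
dark [630   0  10  40 339] [635.0708  19.885 ] [0.703  0.4328 0.11  ]
dark [ 536   90  104  150 3443] [580.0694 163.9646] [0.6742 0.3544 0.11  ]
dark [485 100  26  62 422] [492.1777 129.0474] [0.6195 0.3867 0.11  ]
dark [ 292  205   45   55 1986] [314.1279 231.9748] [0.4974 0.3406 0.11  ]
dark [ 589  307   51   69 2428] [618.3711 336.2348] [0.7062 0.2178 0.11  ]
dark [    0   313   640   167 46672] [319.6078 430.3891] [0.4698 0.1712 0.11  ]
scene [ 20   9  12  16 161] [435.528  206.3665] [0.5014 0.3337 0.11  ]
scene [16 30  2  1  2] [426.5 220. ] [0.561  0.2868 0.11  ]
pred tcp [315.7954 289.8423] [315.6046 323.0374]
```

```bash
python3 -m crank '[7,0.15,0,0,0, 7,0,0,2.5,0, 7,0,0,2.5,0, 7,0,0,2.5,0, 7,0,0,1.5,0, 7,0,0,1,0, 7,0,0,1,0, 7,0,0,0,0]' 60
python3 -m crank '[4,0,0,0,0, 4,0,0,0,0, 2,0,0,0,0, 2,0,0,0,0, 2,0,0,0,0, 2,0,0,0,0, 2,0,0,0,0, 2,0,0,0,0]' 60
```

```text
time_s: 16.35
position: [0.4977, 0.3396, 0.0804]
tool_rot: [[0.182, 0.983, -0.002], [0.983, -0.182, -0.001], [-0.001, -0.002, -1.0]]
ft_force: [-0.7, 0.2, -0.9]
grip_width: 0.07
gripper_force: 0.0
time_s: 17.02
position: [0.4982, 0.3402, 0.0828]
tool_rot: [[0.182, 0.983, 0.001], [0.983, -0.182, 0.001], [0.001, 0.001, -1.0]]
ft_force: [-3.1, 0.4, 6.6]
grip_width: 0.0289
gripper_force: 58.9
```

```bash
python3 -m crank '[2,0,0,-0.3,0, 2,0,0,-0.5,0, 2,0,0,-1.2,0, 2,0,0,-2.2,0, 2,0,0,-3,0, 2,0,0,-3,0, 2,0,0,-3,0, 2,0,0,-3,0]' 80
python3 -m crank '[2,0,0,-0.8,0, 2,0,0,0,0, 2,0,0,0,0, 2,0,0,0,0, 2,0,0,0,0, 2,0,0,0,0, 2,0,0,0,0, 2,0,0,0,0]' 80
python3 - <<'E'
from h import *
np.set_printoptions(precision=4,suppress=True)
s=env.observe();p=s["position"];R=s["tool_rot"];print(p,s["ft_force"],s["wrist_torque"])
print("to seat, tool cm",(np.array([.6194,.0041,.1325])-p)@R*100)
for n in("scene","side"):
    P=snap(n);print(n,[(a,np.round(u)) for a,u in find(P,"dome",3)], "expected",proj(P,p-[0,0,.04]))
    if n=="side":cv2.imwrite("pics/side9.png",P["color"][...,::-1])
    print([(a,np.round(u)) for a,u in find(P,"egg",8)])
E
```

```text
time_s: 17.68
position: [0.4979, 0.3395, 0.2453]
tool_rot: [[0.182, 0.983, -0.0], [0.983, -0.182, -0.0], [-0.0, -0.0, -1.0]]
ft_force: [0.6, -0.3, -2.7]
grip_width: 0.0283
gripper_force: 79.4
time_s: 18.35
position: [0.498, 0.3398, 0.2512]
tool_rot: [[0.182, 0.983, -0.001], [0.983, -0.182, -0.0], [-0.0, -0.001, -1.0]]
ft_force: [0.0, 0.1, -1.9]
grip_width: 0.028
gripper_force: 79.4
[0.498  0.3398 0.2512] [ 0.0048  0.1308 -1.9371] [-0.0093  0.004  -0.0106]
to seat, tool cm [-30.7951  18.0495  11.8754]
scene [(0.94, array([443., 174.])), (0.51, array([318., 274.]))] expected [442.747  171.0224]
[(0.86, array([297., 253.])), (0.82, array([254., 271.])), (0.67, array([341., 253.])), (0.66, array([323., 237.])), (0.55, array([318., 264.])), (0.53, array([169., 222.]))]
side [(0.75, array([278., 102.]))] expected [279.5721  96.8803]
[(0.9, array([314., 229.])), (0.86, array([364., 230.])), (0.78, array([343., 212.])), (0.6, array([341., 242.])), (0.56, array([198., 415.])), (0.56, array([327., 306.]))]
```

```bash
python3 -m crank '[2,-3.1,1.8,0,0, 2,-3.1,1.8,0,0, 2,-3.1,1.8,0,0, 2,-3.1,1.8,0,0, 2,-3.1,1.8,0,0, 2,-3.1,1.8,0,0, 2,-3.1,1.8,0,0, 2,-3.1,1.8,0,0]' 80
python3 -m crank '[2,-3,1.8,0,0, 2,-2.0,1.2,0,0, 2,-1,0.65,0,0, 2,0,0,0,0, 2,0,0,0,0, 2,0,0,0,0, 2,0,0,0,0, 2,0,0,0,0]' 80
python3 - <<'E'
from h import *
np.set_printoptions(precision=4,suppress=True)
s=env.observe();p=s["position"];R=s["tool_rot"];print(p,s["ft_force"],s["wrist_torque"])
print("to seat, tool cm",(np.array([.6194,.0041,.1325])-p)@R*100)
W=snap("wrist");np.savez("w8.npz",**{k:W[k] for k in("color","intrinsics","pose")});print(find(W,"dome",2),find(W,"cooker",2),proj(W,p-[0,0,.0825]),proj(W,[.6194,.0041,.05]))
E
```

```text
time_s: 19.32
position: [0.5949, 0.068, 0.2519]
tool_rot: [[0.182, 0.983, 0.0], [0.983, -0.182, 0.0], [0.0, 0.0, -1.0]]
ft_force: [0.9, 0.3, -2.9]
grip_width: 0.0283
gripper_force: 79.5
time_s: 19.98
position: [0.6193, 0.0054, 0.252]
tool_rot: [[0.18, 0.984, 0.0], [0.984, -0.18, 0.0], [0.0, 0.0, -1.0]]
ft_force: [-0.2, 0.0, -2.4]
grip_width: 0.0285
gripper_force: 79.5
[0.6193 0.0054 0.252 ] [-0.1706  0.0403 -2.3984] [-0.0315 -0.0459  0.0215]
to seat, tool cm [-0.1256  0.0282 11.9531]
[(0.94, array([315.328, 243.504])), (0.43, array([427.008, 359.184]))] [(0.63, array([228.8  , 144.192]))] [316.6856 235.161 ] [317.2891 196.9398]
```

```bash
python3 -m crank '[2,-0.1,0,2,0, 2,0,0,2.5,0, 2,0,0,2.5,0, 2,0,0,2,0, 2,0,0,1,0, 2,0,0,0,0, 2,0,0,0,0, 2,0,0,0,0]' 80
python3 - <<'E'
from h import *
np.set_printoptions(precision=4,suppress=True)
s=env.observe();p=s["position"];print(p,s["ft_force"],s["wrist_torque"])
E
python3 -m crank '[2,0,0,0.3,0, 2,0,0,0.3,0, 2,0,0,0.3,0, 2,0,0,0.3,0, 2,0,0,0,0, 2,0,0,0,0, 2,0,0,0,0, 2,0,0,0,0]' 80
```

```text
time_s: 20.8
position: [0.6202, 0.0031, 0.1534]
tool_rot: [[0.182, 0.983, 0.003], [0.983, -0.182, -0.001], [0.0, 0.003, -1.0]]
ft_force: [-0.2, 0.0, -2.7]
grip_width: 0.0282
gripper_force: 79.5
[0.6202 0.0031 0.1534] [-0.1514  0.028  -2.748 ] [ 0.0381 -0.029  -0.0508]
time_s: 21.47
position: [0.6195, 0.0031, 0.1399]
tool_rot: [[0.182, 0.983, 0.0], [0.983, -0.182, -0.0], [0.0, 0.0, -1.0]]
ft_force: [0.5, 0.8, -2.9]
grip_width: 0.0282
gripper_force: 79.5
```

```bash
python3 -m crank '[2,0,0,0.2,0, 2,0,0,0.2,0, 2,0,0,0.1,0, 2,0,0,0.1,0, 2,0,0,0.1,0, 2,0,0,0,0, 2,0,0,0,0, 2,0,0,0,0]' 80
```

```text
time_s: 22.13
position: [0.6193, 0.0032, 0.1332]
tool_rot: [[0.182, 0.983, 0.0], [0.983, -0.182, -0.0], [0.0, 0.0, -1.0]]
ft_force: [-3.2, 1.4, 4.6]
grip_width: 0.0282
gripper_force: 80.3
```

```bash
python3 -m crank '[2,0,-0.1,0,0, 2,0,0,0.1,0, 2,0,0,0,0, 3.6,0,0,0,0, 4,0,0,0,0, 6,0,0,0,0, 7,0,0,0,0, 7,0,0,0,0]' 80
python3 -m crank '[7,0,0,-1,0, 7,0,0,-2,0, 7,0,0,-3,0, 7,0,0,-3,0, 7,0,0,-2,0, 7,0,0,0,0, 7,0,0,0,0, 7,0,0,0,0]' 80
python3 - <<'E'
from h import *
np.set_printoptions(precision=4,suppress=True)
W=snap("wrist");A=snap("scene");B=snap("side");s=env.observe();p=s["position"];print(p)
C=np.array([.6194,.0041,0])
g=cv2.cvtColor(W["color"],cv2.COLOR_RGB2GRAY)
_,l,st,c=cv2.connectedComponentsWithStats((g<45).astype(np.uint8))
for i in range(1,len(st)):
    if st[i,4]>300: print("dark",st[i],c[i],onz(W,c[i],.16))
print("pred knob W",proj(W,C+[0,0,.16]))
for n,P in(("A",A),("B",B)):
    e=proj(P,C+[0,0,.16]);print(n,"pred",e,"top",proj(P,C+[0,0,.175]),[(a,np.round(u,1)) for a,u in find(P,"dome_knob",2)])
    x,y=e.astype(int);g=cv2.cvtColor(P["color"],cv2.COLOR_RGB2GRAY)[y-25:y+25,x-25:x+25]
    _,l,st,c=cv2.connectedComponentsWithStats((g<50).astype(np.uint8))
    for i in range(1,len(st)):
        if st[i,4]>30: print(st[i],c[i]+[x-25,y-25])
E
```

```text
time_s: 22.8
position: [0.6184, 0.0033, 0.1314]
tool_rot: [[0.182, 0.983, -0.0], [0.983, -0.182, 0.0], [0.0, -0.0, -1.0]]
ft_force: [-0.2, -0.6, -0.2]
grip_width: 0.0701
gripper_force: 0.0
time_s: 23.47
position: [0.618, 0.0034, 0.2411]
tool_rot: [[0.182, 0.983, -0.001], [0.983, -0.182, 0.0], [-0.0, -0.001, -1.0]]
ft_force: [-0.2, 0.1, -0.6]
grip_width: 0.07
gripper_force: 0.0
[0.618  0.0034 0.2406]
dark [ 440    0  112   45 3149] [483.6675  16.2814] [0.7353 0.1155 0.16  ]
dark [ 172  166   36   63 1996] [189.769  196.7074] [0.5412 0.0452 0.16  ]
dark [ 295  207   45   56 2010] [316.9443 235.0677] [0.6182 0.0039 0.16  ]
dark [ 449  270   50   70 1497] [469.5959 298.7756] [ 0.7168 -0.0634  0.16  ]
dark [ 502  290   61   64 2609] [533.9636 317.9222] [ 0.762  -0.0876  0.16  ]
dark [    0   306   640   174 48545] [319.6827 426.5961] [ 0.5902 -0.158   0.16  ]
dark [ 287  322   38   44 1284] [305.553 343.398] [ 0.5941 -0.0785  0.16  ]
dark [620 356  20  31 363] [630.1515 370.6612] [ 0.8341 -0.1478  0.16  ]
pred knob W [318.6618 234.4769]
A pred [320.204  226.8742] top [320.1746 221.3479] [(0.59, array([319. , 255.9]))]
[ 17  18  13  18 215] [318.1767 227.6605]
B pred [343.1203 202.5616] top [343.3666 197.0338] [(0.69, array([342., 233.]))]
[ 17  19  14  20 231] [341.9697 205.4416]
```

```bash
python3 - <<'E'
from h import *
np.set_printoptions(precision=4,suppress=True)
W=snap("wrist");A=snap("scene");B=snap("side")
print("knob",tri(A,(318.2,227.7),B,(342,205.4)),tri(W,(316.9,235),B,(342,205.4)),tri(W,(316.9,235),A,(318.2,227.7)))
R=np.array([[.983,.182],[-.182,.983]]);C=np.array([.6194,.0041])
r=onz(W,(189.8,196.7),.047);print("rocker",r,"in cooker",(r[:2]-C)@R)
g=cv2.cvtColor(W["color"],cv2.COLOR_RGB2GRAY);print("corners",[((onz(W,u,.048)[:2]-C)@R) for u in((172,166),(208,166),(172,229),(208,229))])
E
python3 -m crank '[0,-0.52,-3.15,0,0, 0,-0.52,-3.15,0,0, 0,-0.53,-3.15,0,0, 0,-0.53,-3.15,0,0, 0,0,0,0,0, 0,0,0,0,0, 0,0,0,0,0, 0,0,0,0,0]' 60
```

```text
knob (array([ 0.6167, -0.0002,  0.1563]), np.float64(0.0002961276671512891)) (array([0.6175, 0.0021, 0.1541]), np.float64(0.000875654911345805)) (array([0.6175, 0.0012, 0.1562]), np.float64(0.003054313945037814))
rocker [0.4992 0.0263 0.047 ] in cooker [-0.1222 -0.    ]
corners [array([-0.1352,  0.0292]), array([-0.1019,  0.0291]), array([-0.1426, -0.0319]), array([-0.1075, -0.032 ])]
time_s: 24.53
position: [0.4916, 0.0054, 0.2416]
tool_rot: [[0.182, 0.983, 0.0], [0.983, -0.182, -0.0], [0.0, 0.0, -1.0]]
ft_force: [0.4, -0.3, 0.4]
grip_width: -0.0001
gripper_force: 0.0
```

```bash
python3 -m crank '[0,0,0,3.5,0, 0,0,0,3.5,0, 0,0,0,3.5,0, 0,0,0,3,0, 0,0,0,2.5,0, 0,0,0,0,0, 0,0,0,0,0, 0,0,0,0,0]' 60
python3 -m crank '[0,0,0,0.5,0, 0,0,0,0.5,0, 0,0,0,0.5,0, 0,0,0,0.3,0, 0,0,0,0.2,0, 0,0,0,0,0, 0,0,0,0,0, 0,0,0,0,0]' 60
```

```text
time_s: 25.2
position: [0.492, 0.0054, 0.0829]
tool_rot: [[0.182, 0.983, 0.002], [0.983, -0.182, -0.0], [-0.0, 0.002, -1.0]]
ft_force: [0.1, 0.2, 0.2]
grip_width: -0.0002
gripper_force: 0.0
time_s: 25.87
position: [0.4908, 0.0056, 0.0619]
tool_rot: [[0.182, 0.983, 0.0], [0.983, -0.182, -0.0], [-0.0, 0.0, -1.0]]
ft_force: [0.1, -0.1, 0.6]
grip_width: -0.0003
gripper_force: 0.0
```

```bash
python3 -m crank '[0,0,0,0.2,0, 0,0,0,0.2,0, 0,0,0,0.2,0, 0,0,0,0.2,0, 0,0,0,0.1,0, 0,0,0,0,0, 0,0,0,0,0, 0,0,0,0,0]' 60
python3 -m crank '[0,0,0,0.1,0, 0,0,0,0.1,0, 0,0,0,0.1,0, 0,0,0,0.1,0, 0,0,0,0,0, 0,0,0,0,0, 0,0,0,0,0, 0,0,0,0,0]' 60
```

```text
time_s: 26.53
position: [0.4907, 0.0056, 0.0527]
tool_rot: [[0.182, 0.983, 0.0], [0.983, -0.182, 0.0], [0.0, 0.0, -1.0]]
ft_force: [0.0, 0.0, 0.1]
grip_width: -0.0001
gripper_force: 0.0
time_s: 27.2
position: [0.4907, 0.0056, 0.0488]
tool_rot: [[0.182, 0.983, 0.0], [0.983, -0.182, -0.0], [-0.0, 0.0, -1.0]]
ft_force: [0.9, 0.2, -0.0]
grip_width: 0.0
gripper_force: 0.0
```

```bash
python3 -m crank '[0,0,0,0.1,0, 0,0,0,0.1,0, 0,0,0,0,0, 0,0,0,0,0, 0,0,0,0,0, 0,0,0,0,0, 0,0,0,0,0, 0,0,0,0,0]' 60
python3 -m crank '[0,0,0,0.1,0, 0,0,0,0.1,0, 0,0,0,0,0, 0,0,0,0,0, 0,0,0,0,0, 0,0,0,0,0, 0,0,0,0,0, 0,0,0,0,0]' 60
python3 -c "
from h import *
A=snap('wrist');p=env.observe()['position'];print(proj(A,p),proj(A,p+[0,0,.013]))"
```

```text
time_s: 27.87
position: [0.4907, 0.0056, 0.0467]
tool_rot: [[0.182, 0.983, 0.0], [0.983, -0.182, 0.0], [0.0, 0.0, -1.0]]
ft_force: [-0.8, -0.6, -0.8]
grip_width: -0.0003
gripper_force: 0.0
time_s: 28.53
position: [0.4907, 0.0056, 0.0447]
tool_rot: [[0.182, 0.983, 0.0], [0.983, -0.182, 0.0], [0.0, 0.0, -1.0]]
ft_force: [0.3, 0.4, -0.5]
grip_width: -0.0002
gripper_force: 0.0
[316.28075078 290.18110308] [316.18219957 303.32837728]
```

```bash
for i in 1; do python3 -m crank '[0,0,0,0.1,0, 0,0,0,0.1,0, 0,0,0,0,0, 0,0,0,0,0, 0,0,0,0,0, 0,0,0,0,0, 0,0,0,0,0, 0,0,0,0,0]' 60; done | grep -E "pos|ft"
python3 - <<'E'
from h import *
np.set_printoptions(precision=4,suppress=True)
W=snap("wrist");A=snap("side")
np.savez("w10.npz",W=W["color"],B=A["color"])
g=cv2.cvtColor(W["color"],cv2.COLOR_RGB2GRAY)
R=np.array([[.983,.182],[-.182,.983]]);C=np.array([.6194,.0041])
def cw(x,y,z): return np.r_[C+R@[x,y],z]
# brightness down the rocker's length (cooker y) at mid-width
for y in np.arange(.034,-.02,-.004):
    u=proj(W,cw(-.122,y,.047)).round().astype(int);print(round(y,3),u,W["color"][u[1],u[0]])
E
```

```text
position: [0.4907, 0.0056, 0.0428]
ft_force: [-0.6, -1.1, 0.7]
0.034 [327 176] [65 67 67]
0.03 [327 185] [56 57 57]
0.026 [327 194] [35 36 33]
0.022 [327 203] [33 34 32]
0.018 [327 212] [31 32 29]
0.014 [327 221] [30 31 29]
0.01 [327 230] [29 30 29]
0.006 [327 238] [28 29 28]
0.002 [327 246] [28 28 28]
-0.002 [327 255] [33 34 33]
-0.006 [327 263] [32 33 31]
-0.01 [327 271] [31 32 30]
-0.014 [327 279] [32 32 31]
-0.018 [327 287] [27 28 27]
```

```bash
python3 -m crank '[0,0,0,0.1,0, 0,0,0,0.1,0, 0,0,0,0,0, 0,0,0,0,0, 0,0,0,0,0, 0,0,0,0,0, 0,0,0,0,0, 0,0,0,0,0]' 60 | grep -E "pos|ft"
```

```text
position: [0.4907, 0.0056, 0.0408]
ft_force: [0.6, 0.2, -0.2]
```

```bash
python3 -m crank '[0,0,0,0.1,0, 0,0,0,0.1,0, 0,0,0,0,0, 0,0,0,0,0, 0,0,0,0,0, 0,0,0,0,0, 0,0,0,0,0, 0,0,0,0,0]' 60 | grep -E "pos|ft"
python3 - <<'E'
from h import *
np.set_printoptions(precision=1,suppress=True)
W5=dict(np.load("w5.npz"));W=snap("wrist")
R=np.array([[.983,.182],[-.182,.983]]);C=np.array([.6194,.0041])
def cw(x,y,z): return np.r_[C+R@[x,y],z]
def strip(P,ys):
    o=[]
    for y in ys:
        v=[]
        for x in np.arange(-.134,-.108,.003):
            u=proj(P,cw(x,y,.047)).round().astype(int)
            if 0<=u[1]<480 and 0<=u[0]<640: v.append(P["color"][u[1],u[0]].mean())
        o.append(np.mean(v))
    return np.array(o)
ys=np.arange(.036,-.037,-.004);print(ys*1000);print("before",strip(W5,ys));print("now",strip(W,ys))
E
```

```text
position: [0.4907, 0.0056, 0.0388]
ft_force: [-0.6, -0.7, -0.2]
[ 36.  32.  28.  24.  20.  16.  12.   8.   4.   0.  -4.  -8. -12. -16.
 -20. -24. -28. -32. -36.]
before [159.9  62.7  45.5  38.4  37.6  37.4  37.   36.9  36.6  36.8  37.5  37.5
  37.3  37.5  37.9  38.8  37.7  46.3  60.3]
now [66.6 65.  36.7 34.1 32.6 31.3 30.5 29.7 29.2 31.  33.9 33.1 32.4 31.9
 29.3 55.6 55.9 54.8 53.8]
```

```bash
python3 -m crank '[0,0,0,0.1,0, 0,0,0,0.1,0, 0,0,0,0.1,0, 0,0,0,0,0, 0,0,0,0,0, 0,0,0,0,0, 0,0,0,0,0, 0,0,0,0,0]' 60 | grep -E "pos|ft"
```

```text
position: [0.4907, 0.0056, 0.0358]
ft_force: [0.9, 1.2, 1.2]
```

```bash
python3 -m crank '[0,0,0,0.1,0, 0,0,0,0.1,0, 0,0,0,0,0, 0,0,0,0,0, 0,0,0,0,0, 0,0,0,0,0, 0,0,0,0,0, 0,0,0,0,0]' 60 | grep -E "pos|ft"
```

```text
position: [0.4907, 0.0056, 0.0337]
ft_force: [-0.6, 0.3, -0.5]
```

```bash
python3 - <<'E'
from h import *
np.set_printoptions(precision=1,suppress=True,linewidth=200)
s=env.observe();p=s["position"];R=s["tool_rot"]
W=snap("wrist");print("col316 rows 240-330",W["color"][240:330:3,316].mean(1));print("col300",W["color"][240:330:3,300].mean(1))
for dx in(0,.011): print([ (dz,proj(W,p+R@[dx,0,-dz])) for dz in(0,.01,.02)])
A=snap("scene");B=snap("side")
for dz in(0,.013,.026): print(dz,proj(A,p+[0,0,dz]),proj(B,p+[0,0,dz]))
u=proj(B,p).astype(int);print("side col",u,B["color"][u[1]-24:u[1]+10,u[0]-3:u[0]+4].mean((1,2)))
E
python3 -m crank '[0,0,0,0.1,0, 0,0,0,0.1,0, 0,0,0,0,0, 0,0,0,0,0, 0,0,0,0,0, 0,0,0,0,0, 0,0,0,0,0, 0,0,0,0,0]' 60 | grep -E "pos|ft"
```

```text
col316 rows 240-330 [28.7 28.  29.  28.  28.  28.3 32.3 33.  32.3 32.3 31.7 31.3 31.  32.3 31.3 31.  30.3 31.3 27.7 24.7 26.  26.  25.3 26.3 25.  25.  24.3 23.3 23.7 23.7]
col300 [32.  32.3 32.3 32.  32.  32.7 35.3 35.  35.  35.  34.7 34.3 34.  34.7 34.7 34.7 33.7 34.  33.3 38.3 41.3 45.7 56.3 65.7 76.7 78.3 81.  85.7 87.7 88. ]
[(0, array([316.3, 290.2])), (0.01, array([316.2, 300.1])), (0.02, array([316.1, 311.2]))]
[(0, array([316.3, 269.1])), (0.01, array([316.2, 278.1])), (0.02, array([316.1, 288.2]))]
0 [312.7 240.3] [283.1 247.7]
0.013 [312.7 236.3] [282.9 243.6]
0.026 [312.6 232.2] [282.6 239.4]
side col [283 247] [ 28.3  22.   20.9  20.9  19.6  22.1  30.7  41.5  49.2  52.   54.   53.4  54.9  54.2  54.5  54.   55.2  55.4  49.1  38.1  17.   12.1  14.1  20.6  29.1  29.6  29.8  30.6  32.   40.9  68.6  94.9 104.7
 102.2]
position: [0.4907, 0.0056, 0.0317]
ft_force: [0.0, -0.4, 0.0]
```

```bash
python3 -m crank '[0,0,0,0.1,0, 0,0,0,0.1,0, 0,0,0,0.1,0, 0,0,0,0,0, 0,0,0,0,0, 0,0,0,0,0, 0,0,0,0,0, 0,0,0,0,0]' 60 | grep -E "pos|ft"
```

```text
position: [0.4908, 0.0055, 0.0288]
ft_force: [-0.2, 0.2, 1.7]
```

```bash
python3 -m crank '[0,0,0,0.1,0, 0,0,0,0.1,0, 0,0,0,0,0, 0,0,0,0,0, 0,0,0,0,0, 0,0,0,0,0, 0,0,0,0,0, 0,0,0,0,0]' 60 | grep -E "pos|ft"
```

```text
position: [0.4907, 0.0056, 0.0267]
ft_force: [1.1, -0.8, 2.8]
```

```bash
python3 -m crank '[0,0,0,0.1,0, 0,0,0,0.1,0, 0,0,0,0,0, 0,0,0,0,0, 0,0,0,0,0, 0,0,0,0,0, 0,0,0,0,0, 0,0,0,0,0]' 60 | grep -E "pos|ft"
```

```text
position: [0.4906, 0.0057, 0.0247]
ft_force: [-0.2, 0.3, 0.8]
```

```bash
python3 -m crank '[0,0,0,0.1,0, 0,0,0,0.1,0, 0,0,0,0,0, 0,0,0,0,0, 0,0,0,0,0, 0,0,0,0,0, 0,0,0,0,0, 0,0,0,0,0]' 60 | grep -E "pos|ft"
```

```text
position: [0.4907, 0.0056, 0.0227]
ft_force: [-0.2, 0.4, 0.2]
```

```bash
python3 -m crank '[0,0,0,0.1,0, 0,0,0,0.1,0, 0,0,0,0,0, 0,0,0,0,0, 0,0,0,0,0, 0,0,0,0,0, 0,0,0,0,0, 0,0,0,0,0]' 60 | grep -E "pos|ft"
```

```text
position: [0.4907, 0.0056, 0.0207]
ft_force: [-0.8, -0.5, -0.6]
```

```bash
python3 -m crank '[0,0,0,0.1,0, 0,0,0,0,0, 0,0,0,0,0, 0,0,0,0,0, 0,0,0,0,0, 0,0,0,0,0, 0,0,0,0,0, 0,0,0,0,0]' 60 | grep -E "pos|ft"
```

```text
position: [0.4907, 0.0056, 0.0197]
ft_force: [0.2, -0.6, -0.4]
```

```bash
python3 - <<'E'
from h import *
np.set_printoptions(precision=0,suppress=True,linewidth=220)
B0=np.load("w10.npz")["B"];P=snap("side");B=P["color"];s=env.observe();print(s["time_s"],s["position"],s["ft_force"])
R=np.array([[.983,.182],[-.182,.983]]);C=np.array([.6194,.0041])
def cw(x,y,z): return np.r_[C+R@[x,y],z]
for y in(.03,.022,0,-.022,-.03): print(y,proj(P,cw(-.122,y,.048)))
for n,I in(("before",B0),("now",B)):
    print(n);print(I[222:262:1,274:304:2].mean(2)) if n=="x" else print(I[224:262:2,272:304:2].mean(2))
E
```

```text
36.9333 [0. 0. 0.] [-0.  0.  0.]
0.03 [289. 227.]
0.022 [288. 230.]
0 [287. 236.]
-0.022 [285. 243.]
-0.03 [284. 246.]
before
[[149.  87.  23.  21.  10.  24.  17.  22.  32.  57.  32.  36.  91. 162. 189. 192.]
 [188. 154.  52.  36.  48.  38.  23.  17.  72. 151. 133. 136. 158. 172. 178. 176.]
 [185. 173.  68.  58.  61.  61.  55.  20.  66. 153. 144. 139. 139. 161. 172. 178.]
 [191. 165.  60.  58.  61.  59.  61.  21.  33.  61.  46.  51.  73. 149. 174. 178.]
 [187. 163.  66.  56.  62.  62.  63.  27.  18.  21.  19.  39.  78. 159. 173. 180.]
 [184. 159.  87.  56.  63.  62.  62.  24.  17.  19.  22.  43. 101. 164. 178. 174.]
 [185. 164. 142.  84.  61.  57.  64.  28.  21.  17.  24.  47. 114. 158. 177. 166.]
 [173. 167. 165.  86.  55.  53.  65.  29.  22.  18.  21.  53. 126. 161. 177. 172.]
 [171. 166. 152.  54.  24.  26.  28.  24.  19.  11.  33.  68. 141. 153. 181. 173.]
 [168. 168. 124.  30.  19.  11.  13.   9.  19.  22.  44.  77. 155. 142. 176. 176.]
 [164. 156.  71.  13.  10.   9.   8.  16.  16.  28.  50.  88. 158. 133. 174. 175.]
 [165. 153.  56.  13.  18.  24.  24.  24.  27.  38.  57. 117.
[... 1485 characters left out ...]
 19.  41.  91. 160. 129. 157. 171.]
 [165. 167.  93.  24.  51.  36.  56.  27.   6.  17.  48. 116. 166. 119. 101. 110.]
 [166. 160.  64.  14.  14.  10.  11.  12.  11.  21.  53. 130. 170. 136.  91.  96.]
 [170. 148.  57.  21.  16.  23.  23.  22.  27.  38.  46. 114. 140. 119.  86.  96.]
 [167. 136.  44.  31.  35.  38.  42.  44.  48.  53.  63.  89.  97.  92.  84.  90.]
 [162. 124.  70.  73.  80. 104. 102.  89.  90.  91.  92.  96. 100.  95.  92.  84.]
 [108. 100.  95.  96.  96. 109. 103. 100.  99. 101. 104. 109. 118. 105. 103.  87.]
 [103. 104. 103. 104. 105. 105. 105. 103. 102. 104. 103. 103. 104. 100. 101.  86.]
 [ 99. 103. 100.  99.  99. 100.  99. 100.  98.  97.  98.  97.  96.  98.  98.  86.]]
```

```bash
python3 -m crank '[0,0,0,0.1,0, 0,0,0,0.1,0, 0,0,0,0.1,0, 0,0,0,0,0, 0,0,0,0,0, 0,0,0,0,0, 0,0,0,0,0, 0,0,0,0,0]' 60 | grep -E "pos|ft"
```

```text
position: [0.4912, 0.0055, 0.0187]
ft_force: [-5.8, 0.5, 23.8]
```

```bash
python3 -m crank '[0,0,0,0.1,0, 0,0,0,0.1,0, 0,0,0,0,0, 0,0,0,0,0, 0,0,0,0,0, 0,0,0,0,0, 0,0,0,0,0, 0,0,0,0,0]' 60 | grep -E "pos|ft"
```

```text
position: [0.4916, 0.0054, 0.0182]
ft_force: [-11.2, 1.3, 43.1]
```

Solid resistance at z 0.019, about 7 mm below first contact, so the rocker has snapped over. I'll back off straight up and check.

```bash
python3 -m crank '[0,0,0,-1,0, 0,0,0,-2,0, 0,0,0,-3,0, 0,0,0,-4,0, 0,0,0,-4,0, 0,0,0,-4,0, 0,0,0,-4,0, 0,0,0,0,0]' 60 | grep -E "time|pos|ft"
python3 -m crank '[0,0,3.15,0,0, 0,0,3.15,0,0, 0,0,3.15,0,0, 0,0,3.15,0,0, 0,0,0,0,0, 0,0,0,0,0, 0,0,0,0,0, 0,0,0,0,0]' 60 | grep -E "time|pos|ft"
python3 - <<'E'
from h import *
np.set_printoptions(precision=1,suppress=True,linewidth=220)
W5=dict(np.load("w5.npz"));W=snap("wrist");W8=dict(np.load("w8.npz"))
R=np.array([[.983,.182],[-.182,.983]]);C=np.array([.6194,.0041])
def cw(x,y,z): return np.r_[C+R@[x,y],z]
def strip(P,ys):
    return np.array([np.mean([P["color"][tuple(proj(P,cw(x,y,.047)).round().astype(int)[::-1])].mean() for x in np.arange(-.132,-.110,.003)]) for y in ys])
ys=np.arange(.040,-.041,-.004);print(ys*1000);print("off",strip(W5,ys));print("off8",strip(W8,ys));print("now",strip(W,ys))
# knob and egg check
A=snap("scene");B=snap("side")
for P in(A,B):
    x,y=proj(P,[.6194,.0041,.16]).astype(int);g=cv2.cvtColor(P["color"],cv2.COLOR_RGB2GRAY)[y-25:y+25,x-25:x+25]
    _,l,st,c=cv2.connectedComponentsWithStats((g<50).astype(np.uint8))
    for i in range(1,len(st)):
        if st[i,4]>80: print(st[i],c[i]+[x-25,y-25])
    print([(q,[(a,np.round(u)) for a,u in find(P,q,6)]) for q in("egg","mug","jam","measure","salt","pepper_mill","oats")])
E
```

```text
time_s: 38.93
position: [0.4932, 0.0051, 0.2421]
ft_force: [0.7, 0.3, -0.3]
time_s: 39.6
position: [0.6138, -0.0171, 0.235]
ft_force: [0.9, -0.1, 0.0]
[ 40.  36.  32.  28.  24.  20.  16.  12.   8.   4.   0.  -4.  -8. -12. -16. -20. -24. -28. -32. -36. -40.]
off [160.1 160.   62.7  45.2  38.4  37.5  37.3  37.2  37.   36.7  36.5  37.3  37.3  37.6  37.3  37.4  37.9  37.2  46.2  60.4 159.1]
off8 [165.7  75.1  66.7  43.6  45.9  50.4  54.   58.7  65.1  69.6  75.7  81.4  84.4  89.5  91.1  92.8  92.3  92.1  96.2 117.8 129.8]
now [158.7  75.4  62.9  62.5  40.8  37.5  36.7  36.2  36.4  35.8  36.2  37.5  37.9  37.7  38.2  38.1  38.8  39.3  56.7 132.2 151.2]
[ 17  18  13  18 215] [318.2 227.7]
[('egg', [(0.87, array([252., 270.])), (0.69, array([339., 322.])), (0.57, array([172., 224.]))]), ('mug', [(0.81, array([260., 319.]))]), ('jam', [(0.65, array([212., 301.]))]), ('measure', [(0.61, array([341., 321.]))]), ('salt', [(0.56, array([410., 267.])), (0.35, array([314., 286.]))]), ('pepper_mill', [(0.6, array([394., 297.]))]), ('oats', [(0.95, array([482., 257.]))])]
[ 18  19  13  20 230] [342.  205.4]
[('egg', [(0.95, array([196., 414.])), (0.73, array([310., 261.])), (0.67, array([327., 307.]))]), ('mug', [(0.66, array([434., 286.]))]), ('jam', [(0.69, array([399., 334.])), (0.2, array([303., 262.]))]), ('measure', [(0.81, array([426., 232.]))]), ('salt', [(0.88, array([364., 187.]))]), ('pepper_mill', [(0.89, array([405., 195.]))]), ('oats', [(0.67, array([370., 152.])), (0.67, array([308., 262.]))])]
```

```bash
python3 - <<'E'
from h import *
np.set_printoptions(precision=0,suppress=True,linewidth=220)
P=snap("side");B=P["color"].astype(float).mean(2);B0=cv2.imread("pics/side0.png").astype(float).mean(2)
print(np.c_[np.arange(222,258),B0[222:258,276:300:3],B[222:258,276:300:3]])
W=snap("wrist");g=cv2.cvtColor(W["color"],cv2.COLOR_RGB2GRAY);R=np.array([[.983,.182],[-.182,.983]]);C=np.array([.6194,.0041])
_,l,st,c=cv2.connectedComponentsWithStats((g<45).astype(np.uint8))
for i in range(1,len(st)):
    if st[i,4]>1000: print(st[i],c[i],(onz(W,c[i],.047)[:2]-C)@R,(onz(W,(c[i][0],st[i,1]),.048)[:2]-C)@R,(onz(W,(c[i][0],st[i,1]+st[i,3]),.048)[:2]-C)@R)
print(env.observe()["position"])
E
```

```text
[[222. 191. 191. 191. 190. 190. 192. 193. 191. 189. 189. 189. 191. 187. 192. 192. 188.]
 [223. 190. 189. 192. 191. 191. 192. 192. 189. 188. 188. 192. 189. 191. 190. 192. 189.]
 [224. 188. 187. 189. 191. 192. 189. 191. 186. 190. 185. 190. 190. 190. 189. 190. 184.]
 [225. 188. 187. 189. 191. 188. 186. 187. 178. 187. 186. 189. 188. 186. 182. 185. 178.]
 [226. 187. 188. 187. 186. 179. 177. 182. 170. 187. 184. 182. 180. 170. 155. 177. 170.]
 [227. 185. 180. 180. 180. 172. 168. 169. 165. 186. 171. 158. 149. 128. 104. 160. 164.]
 [228. 179. 176. 169. 165. 163. 151. 139. 145. 179. 144. 110.  91.  65.  49. 133. 145.]
 [229. 170. 166. 154. 137. 126. 114.  93. 118. 170.  98.  55.  42.  21.  19.  91. 119.]
 [230. 166. 148. 115.  90.  70.  59.  49. 110. 163.  71.  18.  20.  17.  15.  59. 109.]
 [231. 164. 119.  60.  34.  28.  22.  39. 116. 162.  70.  18.  18.  23.  17.  54. 115.]
 [232. 166. 100.  20.  17.  13.   6.  41. 124. 163.  69.  19.  20.   8.  15.  52. 122.]
 [233. 166.  85.  16.  20.  20.  19.  40. 131. 164.  65.  13.  21.  20.  20.  51. 129.]
 [234. 167.  77.  12.  16.  15.  18.  45. 13
[... 1732 characters left out ...]
 125. 153. 159. 160. 169. 166. 121. 124. 123. 153. 159. 162. 167. 169.]
 [255. 156. 159. 136. 158. 166. 165. 161. 158. 153. 159. 133. 157. 166. 164. 161. 158.]
 [256. 166. 167. 121. 151. 157. 153. 144. 140. 164. 165. 121. 152. 157. 151. 144. 139.]
 [257. 159. 158. 118. 140. 139. 130. 122. 114. 158. 156. 118. 141. 137. 129. 121. 116.]]
[ 160  148   46   62 2031] [184. 177.] [-0. -0.] [-0.  0.] [-0. -0.]
[ 293  180   48   56 2121] [316. 208.] [-0. -0.] [-0. -0.] [-0. -0.]
[ 453  257   47   69 1441] [473. 285.] [ 0. -0.] [ 0. -0.] [ 0. -0.]
[ 509  272   62   66 2802] [541. 301.] [ 0. -0.] [ 0. -0.] [ 0. -0.]
[   19   297   600   183 49789] [318. 425.] [ 0. -0.] [ 0. -0.] [ 0. -0.]
[ 1. -0.  0.]
```

In the side view, the rocker's +y edge has risen about 2.5 px and its -y end face has sunk, so it is on and staying there. The lid knob and the bystanders are where they were, so I'm handing in.

```bash
python3 -c "
from rig import env
print(env.close_job())"
```

```text
the job is handed in; nothing more can be done
None
```

I handed the job in at about 40 s of the 64 s limit: the last egg stands in the empty ring, the dome lid is home inside the rim and the rocker is on. The end state was checked from camera measurements, and the hand-in returned no verdict; while confirming the press, the closed fingertips pushed on the rocker with about 43 N.

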